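Snap the filter holder's cap home with a cork

TASK

Two filter holders stand on the bench, and the round cap of one of them still stands proud of its block. Hold the cork that stands upright on the bench as a pusher and with it press that cap straight down until it snaps fully home like the cap of the other holder, without pressing on the cap with the gripper itself. Then stand the cork upright on the bench again.

Things in the scene. Friction and masses are not known exactly. Their poses are not given: they have to be found in the camera images.
- cork: plain brown cork stopper, a cylinder 24 mm in diameter and 44 mm tall, 20 g, loose, standing upright on the bench. Origin at the centre of its underside, z axis up along the cork. A second, similar cork lies on its side as a bystander.
- cap: white snap-in cap, 21 mm tall, 47 mm wide, with a flat-topped hub 32 mm wide (its top 6 mm). Origin: centre of its underside, z up; flat top 21 mm above it. Moves only straight down in its holder. Starts 10 mm high (top 48 mm above the bench); home, top 38 mm above the bench, hard stop. Takes up to 10 N in the first 3 mm; past mid-travel it snaps down and stays. Pressing 10 mm off-centre is fine.
- holder: filter holder carrying this cap: grey block 64 x 64 x 30 mm fixed to the bench, round recess on its centre axis, four screws and two steel spring clips that reach 2.5 mm above it. Origin: centre of its underside (z = 0), z up. A second identical holder, a bystander, has its cap already home, 10 mm lower. Holders and upright cork may stand in any order from left to right.

How it is judged:
By the outcome, as a careful person would: the job done as asked, in the order asked, and still so for the second after the job is handed in, with the robot touching nothing.
It also fails if it takes over 48 s, if anything falls off the work surface, if the arm or the gripper's body presses on something with over 40 N, if the wrist force passes 120 N, or if a joint passes its speed limit or range.

ROBOT

A 6-joint arm with a two-finger parallel gripper is mounted at the origin on a cart in front of the work surface, level with it; the furniture and walls round the work are solid. World frame = base frame: x ahead of the robot, y to its left, z up, the work surface at z = 0. Lengths are in mm, angles in degrees, forces in N, time in s.
With the tool pointing down it reaches from about 300 to 850 mm from the base axis. Payload 4.2 kg.
Tool frame: the origin (TCP) lies at the very end of the fingers, on their centre line; the grasp point (between the pads) lies 19 mm behind it; x points along the fingers, y is the direction in which the jaws open and shut, and the axes are right-handed (so a half turn about x gives the same grasp; the last joint's range is limited). The gripper opens to 91 mm and grips with 3 to 60 N. Pads are 32 mm wide; open, the fingers measure 118 mm over their backs; the gripper's body (76 mm by 178 mm) begins 60 mm behind the grasp point.
Start: joints at [-1.146, 18.312, 89.639, -0, 72.044, -1.146], TCP at [575.016, 0, 213.976] pointing down, gripper open.
Joint ranges: [-177.97, 177.97], [-48.28, 115.42], [12.27, 149.76], [-77.06, 257.06], [2.81, 150.46], [-146.56, 146.56]. Speed limits (degrees/s): [147.25, 147.25, 180, 180, 180, 180].

INTERFACE

Orientations are given as [roll, pitch, yaw] about the fixed x, y, z axes, in that order (R = Rz(yaw) Ry(pitch) Rx(roll)).
In Python, from workcell import sensors, grab_frame, job_done, finder gives the robot as it stands.
- The arm moves only by the tool play_rows, never from a script. Its argument "motion" is a list of rows, each a list of 5 numbers: the shift along the world's x, y, z in m, then the turn about the world's z in rad, then the opening, from 0 (shut) to 1 (fully open). In form: [[tx, ty, tz, roll, fingers], ...]. A call has exactly 8 rows; each row is the pose to reach, as a shift and turn from the pose commanded when the call began; what a row does not reach only later rows make up. A row lasts 1/12 s, in which the tool goes at most 41.7 mm and 7.16 degrees, less where a joint would pass 70% of its speed; a pose out of reach is approached as far as the arm can. A call with a gripper value outside its range is refused whole. The fingers move at their own pace and stop on an object; "squeeze" is the grip in N (left out, the last holds). Time passes only in rows, so rows that repeat a pose let the fingers close, or fill a call up. It gives the time, the measured TCP pose, the force and the opening at its end, in the units of the state.
- sensors.state(): the state, without advancing time (a new reading comes with each control period).
- grab_frame(name): name is "scene" or "side" or "wrist"; returns a dict with "img" (480x640x3 uint8, blue, green, red), "fx", "fy", "cx", "cy" (pixels), "k1" (the pictures are not rectified: a ray, as slopes to the right and down, at radius r is drawn at 1 + k1 r^2 times it, then the intrinsics apply), "rvec" (rotation vector, rad) and "tvec" (3), from world to camera coordinates, as OpenCV has them; the wrist camera has in their place "tool_from_camera" (4x4, takes a point from camera to tool coordinates, whose origin is the TCP and whose axes are the tool frame's). Camera axes: x right, y down, z forward; pixel columns grow to the right and rows downward; lengths in mm; the calibration is good to about 2 mm. A picture is of the moment at which its call begins: read the wrist's pose just before it. There is no depth.
- job_done(): hands the job in, once; it reports no verdict.
Trained networks look in a picture, given as the dict that the camera call returned (one of the last four; its "shot" number tells which), for a name from the list of things; names that differ only in an ending like _2 or _b are one class to them, and where a whole thing is asked for, a point or a joint stands for the part that bears it (a point fixed in the world has none). Each returns a list of dicts, best first, with "conf" (0 to 1); they miss things now and then, are a little off and sometimes report something else, mostly with a low value. They report only what shows in the picture. A call takes as long as a camera call.
- finder.spot_in(picture, label): "point" ([column, row] in pixels, amid what is visible of it).
- finder.spot_point(picture, label): "point" ([column, row] in pixels: a listed point, or the origin of a listed thing).
The state is a dict: "time_s": time; "qpos": joint angles; "qvel": joint speeds; "effort": joint torques, N m; "ee_pos": TCP position; "ee_rot": TCP orientation; "force": force on the tool from outside, world axes, zero at the start; "torque": the same for the moment, N m; "gripper_width": finger opening in mm.
Only numpy, scipy, OpenCV 4.12 (cv2) and the standard library are available. Lean on these libraries where they do the work, as an engineer would, in place of code of your own. Each camera call takes 0.05 s, during which the arm holds its last target.

## Working session

There is one attempt and no reset: what is moved stays moved. The work goes in short steps, Python scripts to look and compute and a tool call to move; the robot and the scene stay as the last step left them, time stands still between calls to the robot, and variables do not carry over. Pictures are saved under pics/ and viewed, and the job is handed in when it is done.

Besides the shell and the picture viewer there is one more tool, called by a JSON object that holds its "method" and its "body". play_rows: Moves the arm, as the interface text tells. Its arguments: {"type":"object","properties":{"motion":{"type":"array","items":{"type":"array","items":{"type":"number"}}},"squeeze":{"type":"number"}},"required":["motion"]}

```bash
mkdir -p pics
cat > h.py <<'E'
import numpy as np,cv2
from workcell import sensors,grab_frame,job_done,finder
def ray(f,p):
    x=np.array([(p[0]-f['cx'])/f['fx'],(p[1]-f['cy'])/f['fy']]);u=x.copy()
    for _ in range(20): u=x/(1+f['k1']*(u@u))
    d=np.array([u[0],u[1],1.])
    R,_=cv2.Rodrigues(np.array(f['rvec'],float));t=np.array(f['tvec'],float).ravel()
    return -R.T@t, R.T@d
def onz(f,p,z):
    c,d=ray(f,p);return c+d*(z-c[2])/d[2]
def proj(f,P):
    R,_=cv2.Rodrigues(np.array(f['rvec'],float));q=R@np.array(P,float)+np.array(f['tvec'],float).ravel()
    u=q[:2]/q[2];u=u*(1+f['k1']*(u@u));return [u[0]*f['fx']+f['cx'],u[1]*f['fy']+f['cy']]
E
python3 - <<'E'
from h import *
for n in ['scene','side']:
    f=grab_frame(n);cv2.imwrite(f'pics/{n}0.png',f['img'])
    c,_=ray(f,(0,0));print(n,c.round())
    for l,z in [('cork',0),('cap',27),('holder',0)]:
        for r in finder.spot_point(f,l)[:4]: print('pt',l,np.round(r['point']),round(r['conf'],2),onz(f,r['point'],z).round(1))
        for r in finder.spot_in(f,l)[:4]: print('in',l,np.round(r['point']),round(r['conf'],2))
s=sensors.state();print(s['time_s'],s['ee_pos'],s['ee_rot'],s['gripper_width'])
E
```

```text
scene [ -74. -542.  529.]
pt cork [471. 336.] 0.59 [ 507.9 -317.8    0. ]
in cork [472. 323.] 0.74
pt cap [213. 216.] 0.74 [479.4 248.7  27. ]
in cap [213. 211.] 0.71
pt holder [216. 225.] 0.72 [486.8 253.7   0. ]
in holder [215. 219.] 0.82
side [ 398. -528.  836.]
pt cork [356. 394.] 0.8 [ 509.1 -314.2    0. ]
in cork [357. 389.] 0.65
pt holder [280. 152.] 0.97 [492.5 244.4   0. ]
in holder [281. 147.] 0.81
0.7 [ 5.75002512e+02 -4.66720253e-03  2.13974117e+02] [89.05063436 89.99509475 -0.95020045] 91.06319527872931
```

View pics/scene0.png

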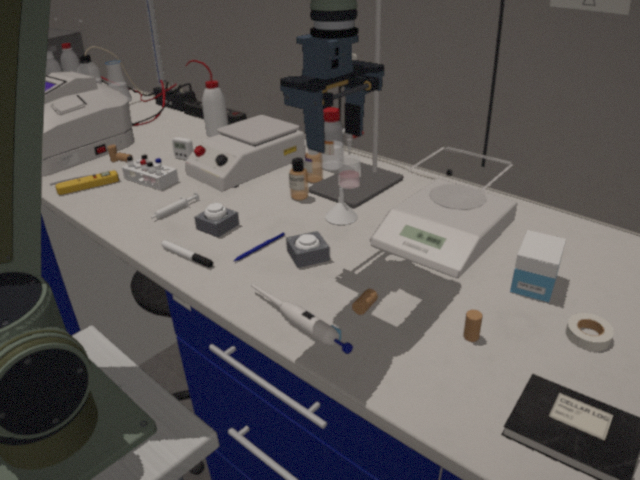

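View pics/side0.png

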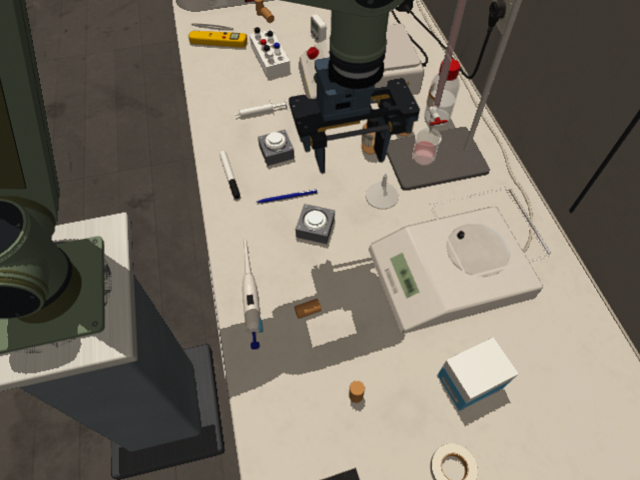

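The upright cork is at scene (473,325) and side (357,392). The two holders are at scene (216,220) and (308,248). I'll zoom in to see which cap stands proud.

Run:
```python
import cv2,numpy as np
s=cv2.imread('pics/scene0.png');d=cv2.imread('pics/side0.png')
k=lambda i,x,y:cv2.resize(i[y:y+64,x:x+64],(390,290+100),interpolation=cv2.INTER_CUBIC)
a=np.hstack([k(s,184,185),k(s,277,217)]);b=np.hstack([k(d,244,115),k(d,284,192)])
cv2.imwrite('pics/z1.png',cv2.resize(np.vstack([a,b]),(600,600)))
```

```text
(no output)
```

View pics/z1.png

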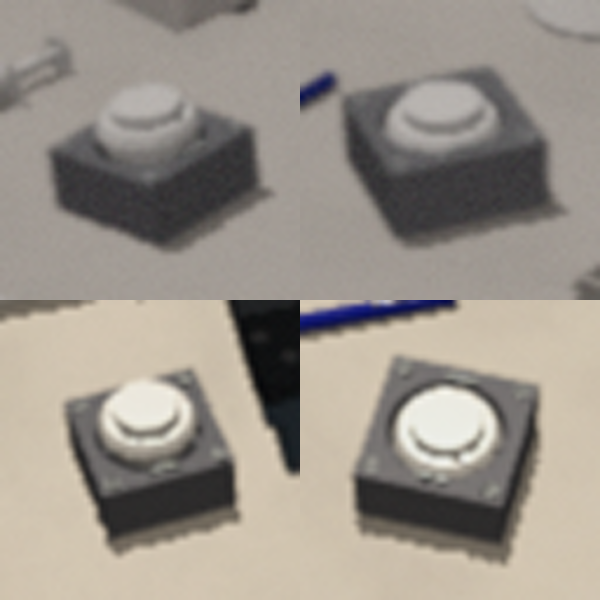

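The +y holder (left crops, side (275,140)) has the proud cap, and the other cap is home. Next I'll compute positions.

Run:
```python
from h import *
f=grab_frame('scene');g=grab_frame('side')
print('cap',onz(f,(215,207),48),onz(g,(275,137.4),48))
print(sensors.state()['time_s'])
i=cv2.resize(f['img'][290:354,440:504],(300,300),interpolation=2);j=cv2.resize(g['img'][360:424,325:389],(300,300),interpolation=2)
cv2.imwrite('pics/z2.png',np.hstack([i,j]))
for n,h in(('f',f),('g',g)):
  for z in(0,44):print(n,z,proj(h,(508.5,-316,z)))
```

```text
cap [482.05190582 241.25761306  48.        ] [483.7864689  244.55386641  48.        ]
0.8
f 0 [np.float64(469.83534312872234), np.float64(335.5815826563335)]
f 44 [np.float64(473.80671412300126), np.float64(312.8137740650419)]
g 0 [np.float64(356.2298573311649), np.float64(394.86248840210254)]
g 44 [np.float64(357.8276773570255), np.float64(387.07338410274076)]
```

View pics/z2.png

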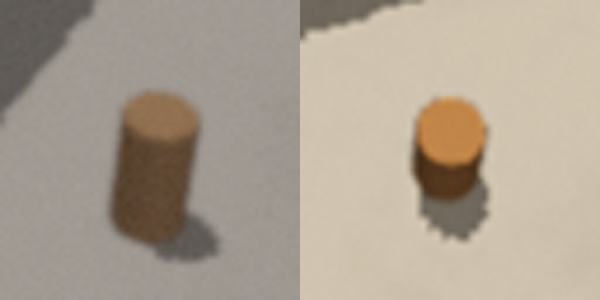

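{"method": "play_rows", "body": {"motion": [[-0.009,-0.04,0,0,1],[-0.018,-0.08,0,0,1],[-0.027,-0.12,0,0,1],[-0.035,-0.16,0,0,1],[-0.044,-0.2,0,0,1],[-0.052,-0.24,-0.01,0,0.8],[-0.06,-0.28,-0.03,0,0.8],[-0.068,-0.317,-0.05,0,0.8]], "squeeze": 35}}

```text
time_s: 1.47
ee_pos: [507.9, -314.9, 166.9]
ee_rot: [58.4, 89.8, -31.6]
force: [0.1, -0.1, -0.2]
gripper_width: 74.5
```

```bash
cat >> h.py <<'E'
from scipy.spatial.transform import Rotation as Ro
def wr():
    s=sensors.state();f=grab_frame('wrist')
    T=np.eye(4);T[:3,:3]=Ro.from_euler('xyz',s['ee_rot'],degrees=True).as_matrix();T[:3,3]=s['ee_pos']
    C=np.linalg.inv(T@np.array(f['tool_from_camera']))
    g=dict(f);g['rvec']=cv2.Rodrigues(C[:3,:3])[0];g['tvec']=C[:3,3];return s,f,g
E
python3 - <<'E'
from h import *
s,f,g=wr();cv2.imwrite('pics/w1.png',f['img'])
print(s['time_s'],s['ee_pos'],s['ee_rot'],s['gripper_width'])
print(Ro.from_euler('xyz',s['ee_rot'],degrees=True).as_matrix().round(2))
for r in finder.spot_point(f,'cork')[:3]:print(r,onz(g,r['point'],0))
print([proj(g,(507.5,-317,z)) for z in(0,44)],proj(g,s['ee_pos']))
E
```

```text
1.4667 [ 507.91443422 -314.8787669   166.90821224] [ 58.4309642   89.81905907 -31.59329954] 74.4722559018738
[[ 0.  1. -0.]
 [-0. -0. -1.]
 [-1.  0.  0.]]
[[np.float64(320.4926880801908), np.float64(227.5972360189551)], [np.float64(320.50845806862424), np.float64(238.77949280178214)]] [np.float64(321.34626756266), np.float64(293.3913620771114)]
```

View pics/w1.png

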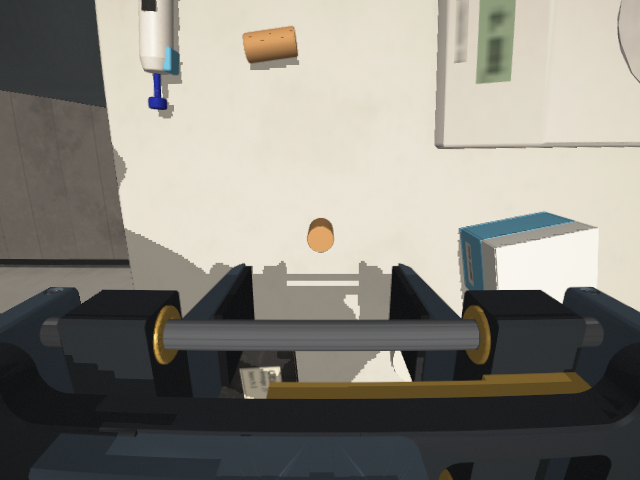

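Run:
```python
from h import *
s,f,g=wr()
print(onz(g,(320.5,236),44),onz(g,(320.5,231),22))
F=grab_frame('scene');G=grab_frame('side')
# box nearest vertical edge, scene: top-left-front etc
for z in(0,60,80,100):print(z,onz(F,(525,234),z).round(),onz(G,(440,375),z).round(),onz(g,(495,240),z).round())
print('base',onz(F,(512,292),0),onz(G,(466,407),0), onz(g,(460,228),0))
```

```text
[ 503.63860483 -314.53940387   44.        ] [ 503.46325964 -315.30611725   22.        ]
0 [ 851. -262.    0.] [ 655. -317.    0.] [ 683. -331.    0.]
60 [ 746. -294.   60.] [ 637. -332.   60.] [ 651. -315.   60.]
80 [ 711. -305.   80.] [ 631. -338.   80.] [ 640. -309.   80.]
100 [ 676. -315.  100.] [ 624. -343.  100.] [ 630. -304.  100.]
base [ 651.73373413 -321.02492495    0.        ] [ 677.07692014 -377.19887194    0.        ] [ 644.50059826 -318.06100957    0.        ]
```

Run:
```python
from h import *
s,f,g=wr();print(s['ee_pos'],s['ee_rot'],s['qvel'].round(2) if hasattr(s['qvel'],'round') else s['qvel'])
im=f['img'][190:270,280:360].astype(int)
m=((im[:,:,2]-im[:,:,0])>50)
ys,xs=np.nonzero(m);print(xs.min()+280,xs.max()+280,ys.min()+190,ys.max()+190)
hull=cv2.convexHull(np.c_[xs+280,ys+190].astype(np.float32)).reshape(-1,2)
from scipy.optimize import minimize
m0=np.zeros((480,640),np.uint8);m0[190:270,280:360]=m
a=np.linspace(0,6.283,40)
def cost(p):
    P=[proj(g,(p[0]+12*np.cos(t),p[1]+12*np.sin(t),z)) for z in(0,44) for t in a]
    P=cv2.convexHull(np.array(P,np.float32)*16).astype(np.int32)
    k=np.zeros((480,640),np.uint8);cv2.fillConvexPoly(k,P,1,shift=4);return (k^m0).sum()
for x0 in[(507,-316)]:
    r=minimize(cost,x0,method='Nelder-Mead',options=dict(initial_simplex=[[507,-316],[511,-316],[507,-312]]));print(r.x,r.fun,m0.sum())
print(sensors.state()['time_s'])
```

```text
[ 508.12912171 -312.29868602  166.52596928] [151.6709451   89.96353752  61.63152737] [ 1.65 -1.02 -0.33 -0.06 -0.12 -0.07]
307 333 221 254
[ 507.12988281 -317.34960938] 95.0 726
1.7667
```

{"method": "play_rows", "body": {"motion": [[0,0,-0.025,0,0.8],[0,0,-0.05,0,0.8],[0,0,-0.07,0,0.8],[0,0,-0.085,0,0.8],[0,0,-0.095,0,0.8],[0,0,-0.095,0,0.8],[0,0,-0.095,0,0.8],[0,0,-0.095,0,0.8]]}}

```text
time_s: 2.43
ee_pos: [509.1, -312.5, 72.8]
ee_rot: [59.7, 89.8, -30.3]
force: [-0.1, 0.2, 0.0]
gripper_width: 72.5
```

Run:
```python
from h import *
s,f,g=wr();cv2.imwrite('pics/w2.png',f['img']);print(s['ee_pos'],s['ee_rot'],s['qvel'])
F=grab_frame('scene');cv2.imwrite('pics/s2.png',F['img'])
print(sensors.state()['ee_pos'])
```

```text
[ 509.12663725 -312.5025813    72.84767876] [ 59.69388736  89.84127348 -30.25851731] [-0.33261786 -0.34776341 -0.13477608  0.05448134 -0.19815978 -0.01749419]
[ 508.90809027 -312.77895786   72.84237685]
```

View pics/w2.png

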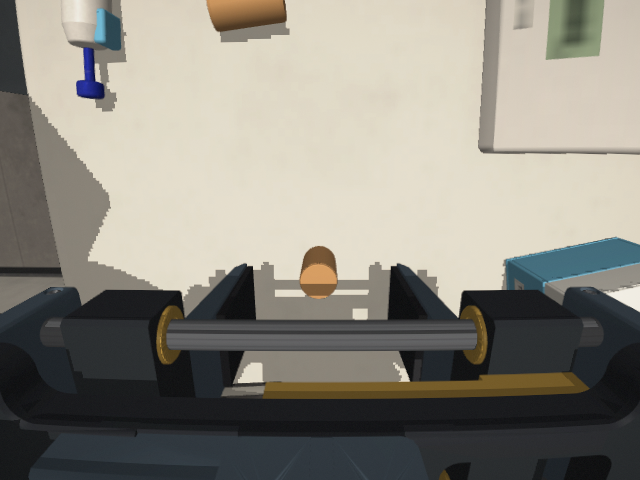

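View pics/s2.png

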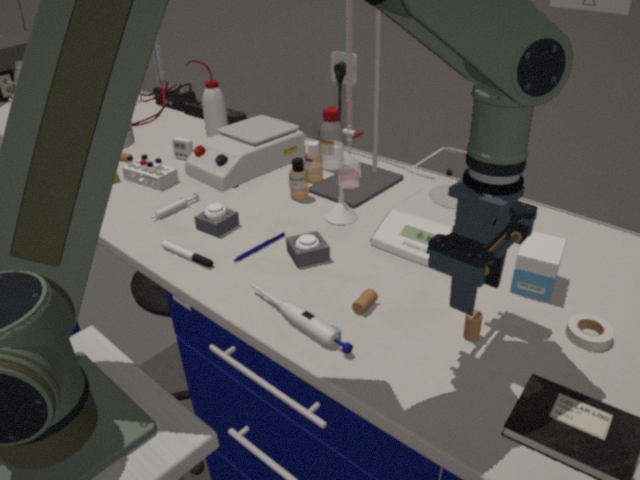

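{"method": "play_rows", "body": {"motion": [[-0.002,-0.0045,-0.015,0,0.8],[-0.002,-0.0045,-0.03,0,0.7],[-0.002,-0.0045,-0.045,0,0.6],[-0.002,-0.0045,-0.055,0,0.5],[-0.002,-0.0045,-0.057,0,0.5],[-0.002,-0.0045,-0.057,0,0.5],[-0.002,-0.0045,-0.057,0,0.4],[-0.002,-0.0045,-0.057,0,0.4]]}}

```text
time_s: 3.2
ee_pos: [506.7, -317.4, 15.4]
ee_rot: [58.3, 89.9, -31.7]
force: [-0.2, 0.1, -0.2]
gripper_width: 37.3
```

Run:
```python
from h import *
s,f,g=wr();cv2.imwrite('pics/w3.png',f['img']);print(s['ee_pos'],s['ee_rot'])
print([proj(g,(x,-317,44)) for x in (495,507,519)])
```

```text
[ 506.70216839 -317.40969914   15.44082568] [ 58.27701951  89.87931543 -31.7235015 ]
[[np.float64(296.2134535759649), np.float64(317.91864411724725)], [np.float64(322.10112310491445), np.float64(317.8972653426656)], [np.float64(347.9818900850918), np.float64(317.8250479268111)]]
```

View pics/w3.png

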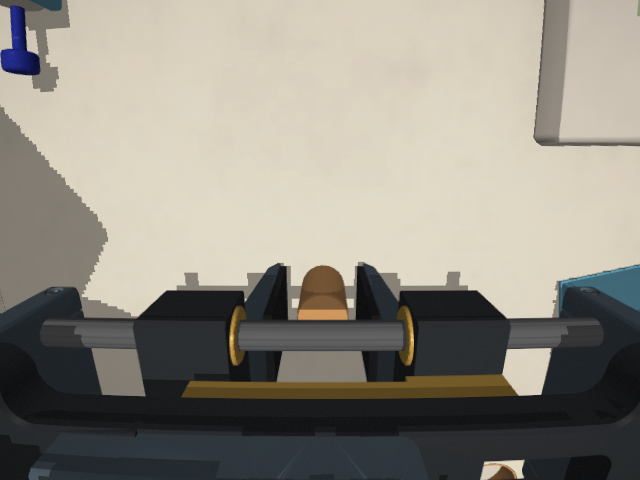

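The cork stands centred between the fingers at about (322,305). I'll close on it.

{"method": "play_rows", "body": {"motion": [[0,0,0,0,0.3],[0,0,0,0,0.25],[0,0,0,0,0.2],[0,0,0,0,0.1],[0,0,0,0,0.1],[0,0,0,0,0.1],[0,0,0,0,0.1],[0,0,0,0,0.1]], "squeeze": 40}}

```text
time_s: 3.92
ee_pos: [506.3, -317.1, 14.8]
ee_rot: [60.0, 89.9, -30.0]
force: [0.4, -0.0, 5.8]
gripper_width: 23.4
```

{"method": "play_rows", "body": {"motion": [[0,0,0.02,0,0.1],[0,0,0.05,0,0.1],[0,0,0.08,0,0.1],[0,0,0.11,0,0.1],[0,0,0.14,0,0.1],[0,0,0.16,0,0.1],[0,0,0.16,0,0.1],[0,0,0.16,0,0.1]]}}

```text
time_s: 4.58
ee_pos: [506.2, -317.1, 174.8]
ee_rot: [57.4, 89.9, -32.6]
force: [-0.3, 0.3, -0.5]
gripper_width: 23.3
```

Run:
```python
from h import *
F=grab_frame('scene');cv2.imwrite('pics/s4.png',F['img'])
F=grab_frame('side');cv2.imwrite('pics/d4.png',F['img'])
s=sensors.state();print(s['ee_pos'],s['ee_rot'],s['gripper_width'])
i=cv2.imread('pics/s4.png');p=np.round(proj(grab_frame('scene'),s['ee_pos'])).astype(int);print(p)
cv2.imwrite('pics/s4z.png',cv2.resize(i[p[1]-80:p[1]+60,p[0]-80:p[0]+80],(800,600)[:2],interpolation=2))
```

```text
[ 505.00977901 -316.32948768  172.5550339 ] [-124.21146978   89.8046492   145.78852739] 23.072577797809302
[485 238]
```

View pics/s4z.png

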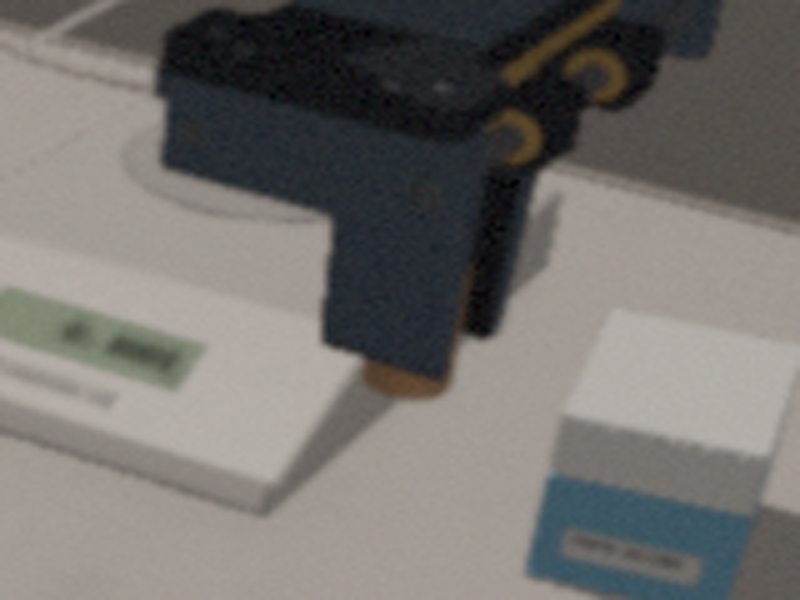

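The cork is held: opening 23 mm, lower end below the fingertips at zoom (407,385). Next I carry it over the holder.

{"method": "play_rows", "body": {"motion": [[-0.002,0.035,0,0,0.1],[-0.004,0.07,0,0,0.1],[-0.005,0.105,0,0,0.1],[-0.007,0.14,0,0,0.1],[-0.008,0.175,0,0,0.1],[-0.01,0.21,0,0,0.1],[-0.011,0.245,0,0,0.1],[-0.012,0.28,0,0,0.1]]}}

```text
time_s: 5.4
ee_pos: [492.7, -35.3, 172.8]
ee_rot: [-95.9, 89.8, 174.1]
force: [0.5, 0.0, 0.0]
gripper_width: 23.6
```

{"method": "play_rows", "body": {"motion": [[-0.002,0.035,0,0,0.1],[-0.004,0.07,0,0,0.1],[-0.005,0.105,0,0,0.1],[-0.007,0.14,0,0,0.1],[-0.008,0.175,0,0,0.1],[-0.01,0.21,0,0,0.1],[-0.011,0.245,0,0,0.1],[-0.012,0.275,0,0,0.1]]}}

```text
time_s: 6.07
ee_pos: [480.8, 239.9, 172.7]
ee_rot: [-69.2, 89.8, -159.1]
force: [0.4, 0.6, 0.4]
gripper_width: 23.6
```

Run:
```python
from h import *
for _ in range(3): s,f,g=wr();print(s['ee_pos'].round(1) if hasattr(s['ee_pos'],'round') else s['ee_pos'])
cv2.imwrite('pics/w5.png',f['img'])
for r in finder.spot_point(f,'cap')[:3]:print('cap',r,onz(g,r['point'],27))
for r in finder.spot_point(f,'holder')[:3]:print('holder',r,onz(g,r['point'],0))
print(proj(g,(483,243,48)))
```

```text
[480.8 239.9 172.7]
[481.1 244.7 172.7]
[481.1 241.6 172.5]
cap {'point': [321.7, 227.2], 'conf': 0.89} [481.06018993 245.12751944  27.        ]
holder {'point': [325.4, 222.6], 'conf': 0.76} [484.83466576 243.80735393   0.        ]
[np.float64(323.8277314788546), np.float64(234.78376196608514)]
```

View pics/w5.png

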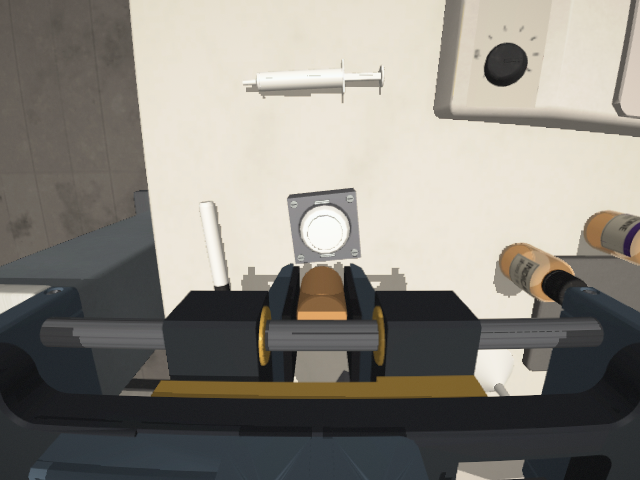

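Run:
```python
from h import *
F=grab_frame('scene');s,f,g=wr();print(s['ee_pos'])
b=onz(F,(299,197),0);print('bottle base',b)
for h in(60,80,100):print(h,proj(F,b+[0,0,h]))
print('hub',onz(g,(325,230),48), 'flask', onz(F,(340,220),0), 'hotplate',onz(F,(228,187),0))
```

```text
[481.47706086 236.94048827 173.40155432]
bottle base [689.77746165 204.87276854   0.        ]
60 [np.float64(297.78979723429444), np.float64(172.826050307147)]
80 [np.float64(297.37546351225865), np.float64(164.50274309174256)]
100 [np.float64(296.9556393180679), np.float64(156.04411204778233)]
hub [484.51144985 242.29338716  48.        ] flask [664.05275365  63.42634828   0.        ] hotplate [623.95866443 376.86765546   0.        ]
```

{"method": "play_rows", "body": {"motion": [[0.002,0.005,-0.01,0,0.1],[0.002,0.005,-0.03,0,0.1],[0.002,0.005,-0.05,0,0.1],[0.002,0.005,-0.065,0,0.1],[0.002,0.005,-0.075,0,0.1],[0.002,0.005,-0.08,0,0.1],[0.002,0.005,-0.08,0,0.1],[0.002,0.005,-0.08,0,0.1]]}}

```text
time_s: 7.08
ee_pos: [484.4, 243.0, 94.7]
ee_rot: [113.7, 90.0, 23.6]
force: [-0.1, 1.1, -0.1]
gripper_width: 23.1
```

Run:
```python
from h import *
for _ in range(4): s,f,g=wr();print(s['ee_pos'].round(1),s['qvel'].round(1))
cv2.imwrite('pics/w6.png',f['img'])
for r in finder.spot_point(f,'cap')[:3]:print('cap',r,onz(g,r['point'],27))
for r in finder.spot_point(f,'holder')[:3]:print('holder',r,onz(g,r['point'],0))
F=grab_frame('scene');cv2.imwrite('pics/s6.png',cv2.resize(F['img'][120:260,140:300],(800,600),interpolation=2))
```

```text
[484.4 243.   94.7] [ 0.  -0.7 -0.9 -0.   0.  -0. ]
[484.7 243.2  95.1] [ 0.1 -0.5 -0.4 -0.  -0.  -0. ]
[484.7 243.3  95.3] [ 0.1 -0.3 -0.1  0.  -0.  -0.1]
[484.7 243.3  95.3] [ 0.1 -0.   0.1 -0.1  0.   0. ]
cap {'point': [317.0, 250.7], 'conf': 0.6} [481.640102   246.89545041  27.        ]
holder {'point': [324.0, 244.5], 'conf': 0.86} [487.03341786 243.98064774   0.        ]
```

View pics/w6.png

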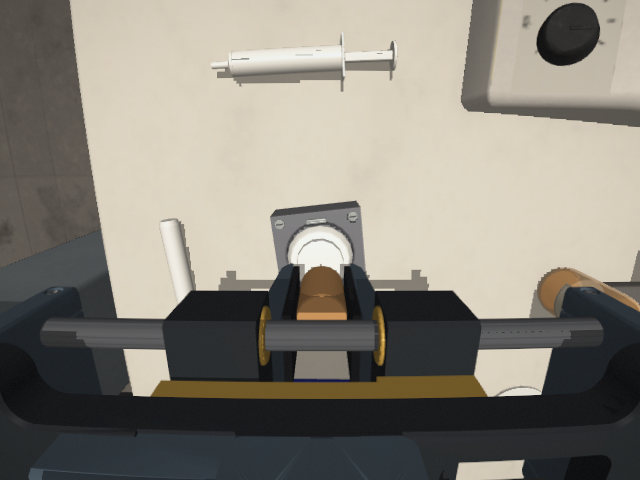

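View pics/s6.png

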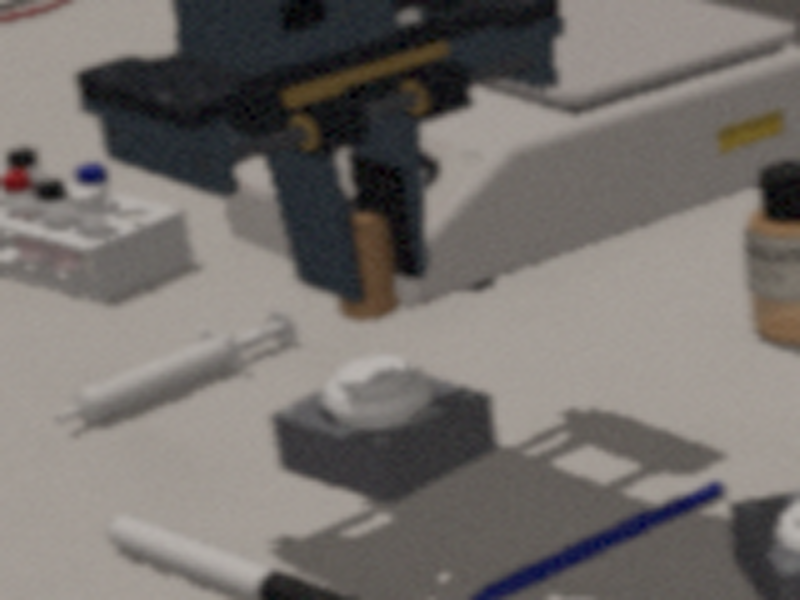

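{"method": "play_rows", "body": {"motion": [[0,0,-0.008,0,0.1],[0,0,-0.016,0,0.1],[0,0,-0.024,0,0.1],[0,0,-0.028,0,0.1],[0,0,-0.03,0,0.1],[0,0,-0.032,0,0.1],[0,0,-0.033,0,0.1],[0,0,-0.033,0,0.1]], "squeeze": 50}}

```text
time_s: 8.1
ee_pos: [483.4, 242.8, 61.8]
ee_rot: [-63.8, 89.9, -153.8]
force: [-3.4, -1.6, 5.7]
gripper_width: 23.0
```

{"method": "play_rows", "body": {"motion": [[0,0,-0.001,0,0.1],[0,0,-0.002,0,0.1],[0,0,-0.003,0,0.1],[0,0,-0.004,0,0.1],[0,0,-0.005,0,0.1],[0,0,-0.006,0,0.1],[0,0,-0.007,0,0.1],[0,0,-0.007,0,0.1]]}}

```text
time_s: 8.77
ee_pos: [484.0, 243.0, 54.0]
ee_rot: [-55.5, 90.0, -145.5]
force: [0.3, 0.4, -0.6]
gripper_width: 23.2
```

Run:
```python
from h import *
F=grab_frame('scene');cv2.imwrite('pics/s7.png',cv2.resize(F['img'][120:260,140:300],(800,600),interpolation=2))
s=sensors.state();print(s['ee_pos'],s['force'])
```

```text
[483.99473084 243.0465516   54.13974435] [ 0.44575134 -0.76256497  0.13273553]
```

View pics/s7.png

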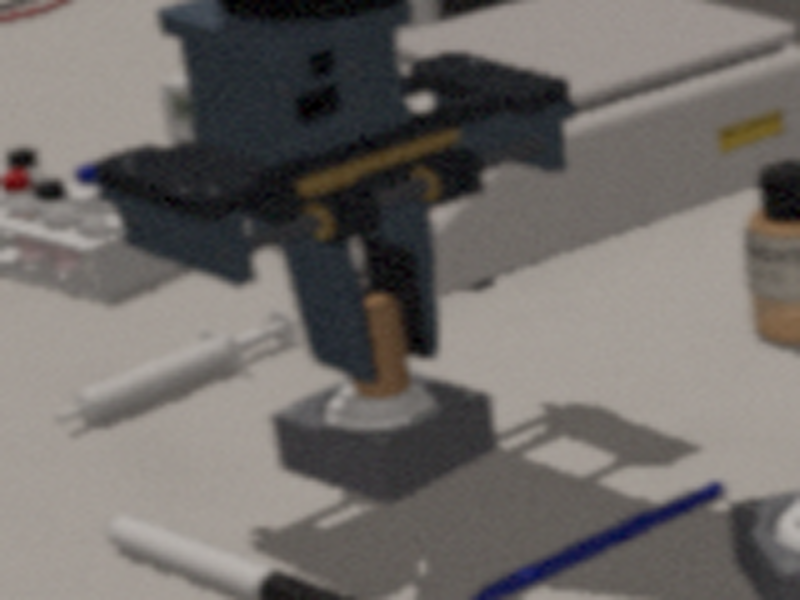

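The force dropped to zero, so the cap has snapped. I'll press on lightly to confirm the hard stop.

{"method": "play_rows", "body": {"motion": [[0,0,-0.0005,0,0.1],[0,0,-0.001,0,0.1],[0,0,-0.0015,0,0.1],[0,0,-0.002,0,0.1],[0,0,-0.002,0,0.1],[0,0,-0.002,0,0.1],[0,0,-0.002,0,0.1],[0,0,-0.002,0,0.1]]}}

```text
time_s: 9.48
ee_pos: [484.1, 243.1, 52.8]
ee_rot: [106.7, 90.0, 16.7]
force: [-1.1, -1.5, 5.2]
gripper_width: 23.2
```

{"method": "play_rows", "body": {"motion": [[0,0,-0.0005,0,0.1],[0,0,-0.001,0,0.1],[0,0,-0.0015,0,0.1],[0,0,-0.0015,0,0.1],[0,0,-0.0015,0,0.1],[0,0,-0.0015,0,0.1],[0,0,-0.0015,0,0.1],[0,0,-0.0015,0,0.1]]}}

```text
time_s: 10.15
ee_pos: [484.1, 243.1, 52.7]
ee_rot: [114.7, 89.9, 24.7]
force: [-3.0, -2.5, 13.9]
gripper_width: 23.3
```

{"method": "play_rows", "body": {"motion": [[0,0,0.01,0,0.1],[0,0,0.03,0,0.1],[0,0,0.055,0,0.1],[0,0,0.08,0,0.1],[0,0,0.105,0,0.1],[0,0,0.12,0,0.1],[0,0,0.12,0,0.1],[0,0,0.12,0,0.1]]}}

```text
time_s: 10.82
ee_pos: [484.2, 243.1, 171.1]
ee_rot: [113.6, 89.9, 23.6]
force: [0.1, -0.2, -1.2]
gripper_width: 23.2
```

Run:
```python
from h import *
F=grab_frame('scene');s,f,g=wr();cv2.imwrite('pics/w8.png',f['img'])
k=lambda i,x,y,w:cv2.resize(i[y:y+w,x:x+w],(390,390),interpolation=2)
cv2.imwrite('pics/s8.png',np.hstack([k(F['img'],184,185,64),k(F['img'],277,217,64)]))
i=F['img'];p=np.round(proj(F,s['ee_pos'])).astype(int);cv2.imwrite('pics/s8b.png',k(i,p[0]-50,p[1]-60,100))
print(s['ee_pos'],s['ee_rot'],s['gripper_width'])
```

```text
[483.44919949 242.77256819 169.93283779] [ -62.91866258   89.92312936 -152.919709  ] 23.02135511501891
```

View pics/s8.png

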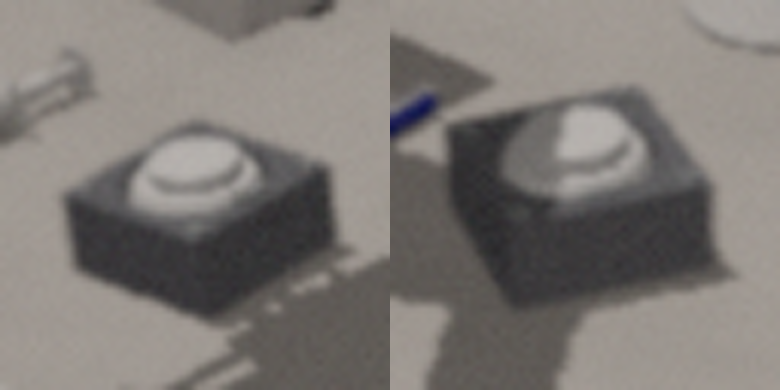

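View pics/s8b.png

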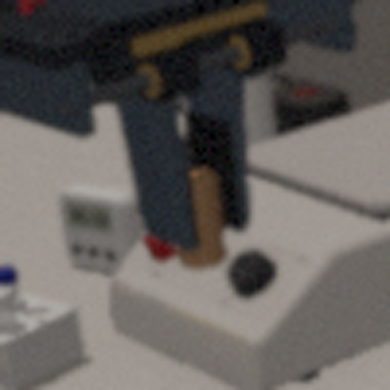

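View pics/w8.png

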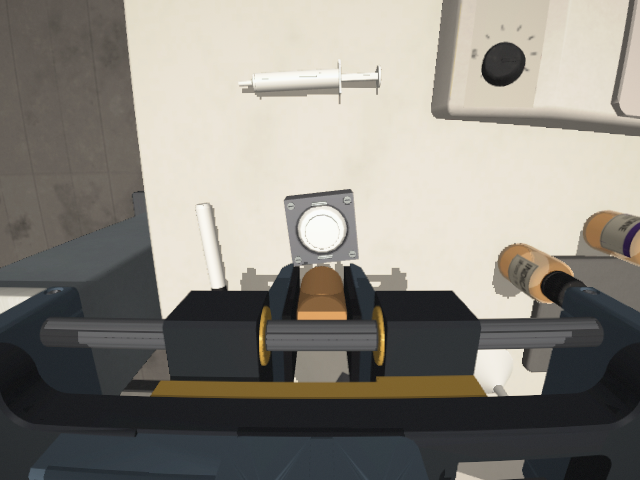

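The cap now sits home and looks like the other one (both crops); it held against the stop at 13.9 N. I'll take the cork back to its first spot.

{"method": "play_rows", "body": {"motion": [[0.002,-0.035,0,0,0.1],[0.004,-0.07,0,0,0.1],[0.005,-0.105,0,0,0.1],[0.007,-0.14,0,0,0.1],[0.008,-0.175,0,0,0.1],[0.01,-0.21,0,0,0.1],[0.011,-0.245,0,0,0.1],[0.012,-0.28,0,0,0.1]]}}

```text
time_s: 11.58
ee_pos: [494.8, -38.5, 169.2]
ee_rot: [-96.4, 89.8, 173.6]
force: [1.3, -0.7, -0.8]
gripper_width: 23.3
```

{"method": "play_rows", "body": {"motion": [[0.002,-0.035,0,0,0.1],[0.004,-0.07,0,0,0.1],[0.005,-0.105,0,0,0.1],[0.007,-0.14,0,0,0.1],[0.008,-0.175,0,0,0.1],[0.01,-0.21,0,0,0.1],[0.011,-0.245,0,0,0.1],[0.012,-0.28,0,0,0.1]]}}

```text
time_s: 12.25
ee_pos: [507.0, -318.3, 168.8]
ee_rot: [-125.9, 89.8, 144.1]
force: [1.0, -0.3, -0.5]
gripper_width: 23.4
```

{"method": "play_rows", "body": {"motion": [[0,0,-0.01,0,0.1],[0,0,-0.03,0,0.1],[0,0,-0.06,0,0.1],[0,0,-0.085,0,0.1],[0,0,-0.105,0,0.1],[0,0,-0.12,0,0.1],[0,0,-0.125,0,0.1],[0,0,-0.125,0,0.1]]}}

```text
time_s: 12.92
ee_pos: [506.4, -315.6, 43.2]
ee_rot: [-124.3, 89.7, 145.7]
force: [0.1, 0.8, -0.6]
gripper_width: 23.1
```

{"method": "play_rows", "body": {"motion": [[0,0,0,0,0.1],[0,0,0,0,0.1],[0,0,0,0,0.1],[0,0,0,0,0.1],[0,0,0,0,0.1],[0,0,0,0,0.1],[0,0,0,0,0.1],[0,0,0,0,0.1]]}}

```text
time_s: 13.58
ee_pos: [508.0, -317.0, 46.1]
ee_rot: [64.8, 90.0, -25.2]
force: [-0.3, 0.1, -0.3]
gripper_width: 23.1
```

Run:
```python
from h import *
F=grab_frame('scene');s=sensors.state()
i=F['img'];p=np.round(proj(F,s['ee_pos'])).astype(int);cv2.imwrite('pics/s9.png',cv2.resize(i[p[1]-80:p[1]+60,p[0]-80:p[0]+80],(640,560),interpolation=2))
print(s['ee_pos'],s['ee_rot'],s['gripper_width'],s['force'])
```

```text
[ 507.9947411  -316.94466837   45.98688653] [ 79.07734853  89.98885457 -10.92316534] 22.721004359081455 [-1.22280059 -1.34537269 -0.48463975]
```

View pics/s9.png

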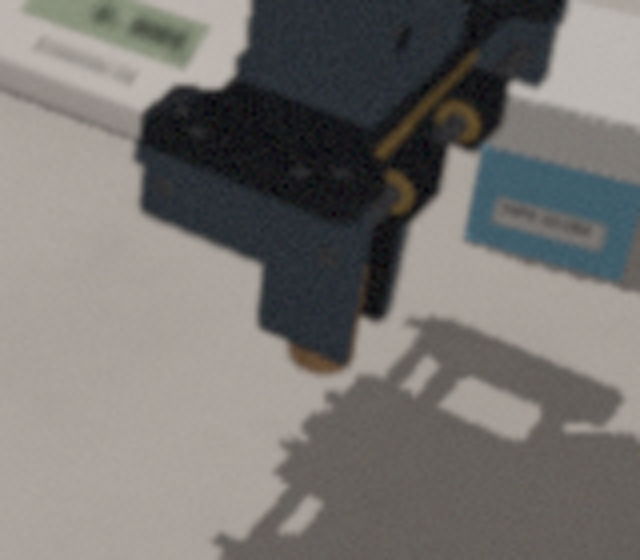

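{"method": "play_rows", "body": {"motion": [[0,0,-0.006,0,0.1],[0,0,-0.013,0,0.1],[0,0,-0.02,0,0.1],[0,0,-0.025,0,0.1],[0,0,-0.028,0,0.1],[0,0,-0.029,0,0.1],[0,0,-0.03,0,0.1],[0,0,-0.03,0,0.1]]}}

```text
time_s: 14.3
ee_pos: [508.0, -317.0, 15.8]
ee_rot: [167.6, 90.0, 77.6]
force: [-0.6, -0.3, 0.0]
gripper_width: 23.2
```

{"method": "play_rows", "body": {"motion": [[0,0,0,0,0.1],[0,0,-0.0005,0,0.1],[0,0,-0.001,0,0.1],[0,0,-0.001,0,0.1],[0,0,-0.001,0,0.1],[0,0,-0.001,0,0.1],[0,0,-0.001,0,0.1],[0,0,-0.001,0,0.1]], "squeeze": 20}}

```text
time_s: 14.97
ee_pos: [508.0, -317.0, 14.9]
ee_rot: [75.8, 90.0, -14.2]
force: [0.3, -0.0, -0.3]
gripper_width: 23.4
```

{"method": "play_rows", "body": {"motion": [[0,0,-0.0003,0,0.1],[0,0,-0.0005,0,0.1],[0,0,-0.0005,0,0.1],[0,0,-0.0005,0,0.1],[0,0,-0.0005,0,0.1],[0,0,-0.0005,0,0.1],[0,0,-0.0005,0,0.1],[0,0,-0.0005,0,0.1]]}}

```text
time_s: 15.63
ee_pos: [508.0, -317.0, 14.8]
ee_rot: [52.7, 90.0, -37.3]
force: [-1.8, 0.3, 6.1]
gripper_width: 23.8
```

The cork's base is on the bench. I'll release it.

{"method": "play_rows", "body": {"motion": [[0,0,0.0003,0,0.2],[0,0,0.0003,0,0.27],[0,0,0.0003,0,0.28],[0,0,0.0003,0,0.3],[0,0,0.0003,0,0.35],[0,0,0.0003,0,0.45],[0,0,0.0003,0,0.55],[0,0,0.0003,0,0.6]]}}

```text
time_s: 16.3
ee_pos: [508.0, -316.9, 14.6]
ee_rot: [166.5, 90.0, 76.5]
force: [-0.5, 0.5, -0.3]
gripper_width: 49.4
```

{"method": "play_rows", "body": {"motion": [[0,0,0,0,0.6],[0,0,0,0,0.6],[0,0,0.01,0,0.6],[0,0,0.03,0,0.6],[0,0,0.06,0,0.6],[0,0,0.09,0,0.6],[0,0,0.12,0,0.6],[0,0,0.15,0,0.6]]}}

```text
time_s: 16.97
ee_pos: [507.8, -316.9, 167.1]
ee_rot: [61.0, 90.0, -29.0]
force: [-0.5, 0.6, 0.0]
gripper_width: 54.5
```

{"method": "play_rows", "body": {"motion": [[0,0,0.02,0,0.6],[0,0,0.03,0,0.6],[0,0,0.03,0,0.6],[0,0,0.03,0,0.6],[0,0,0.03,0,0.6],[0,0,0.03,0,0.6],[0,0,0.03,0,0.6],[0,0,0.03,0,0.6]]}}

```text
time_s: 17.63
ee_pos: [507.6, -316.7, 193.5]
ee_rot: [-123.8, 89.9, 146.2]
force: [-0.3, -0.5, 0.9]
gripper_width: 55.0
```

Run:
```python
from h import *
F=grab_frame('scene');cv2.imwrite('pics/s10.png',F['img'])
s,f,g=wr();cv2.imwrite('pics/w10.png',f['img'])
G=grab_frame('side')
k=lambda i,x,y:cv2.resize(i[y:y+64,x:x+64],(300,300),interpolation=2)
cv2.imwrite('pics/z10.png',np.vstack([np.hstack([k(F['img'],440,290),k(G['img'],325,360)]),np.hstack([k(G['img'],244,115),k(G['img'],284,192)])]))
print(s['time_s'],s['ee_pos'],s['gripper_width'],s['force'])
```

```text
17.6833 [ 507.76011745 -316.82027215  193.80374301] 54.487418460978084 [-0.04271288 -0.05119797  0.55365689]
```

View pics/s10.png

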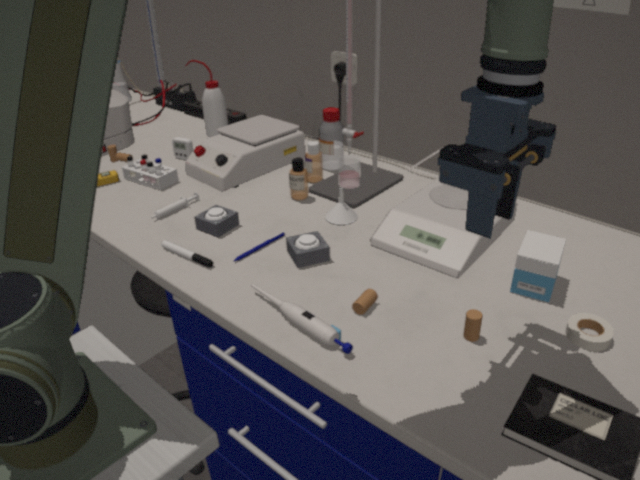

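View pics/z10.png

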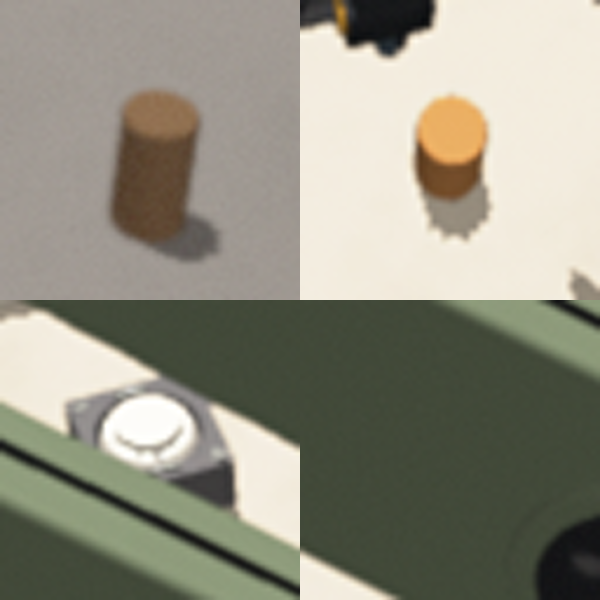

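The cork stands upright on its old spot at scene (473,325), the gripper is clear of it, and both caps are home at (215,214) and (307,242).

```bash
python3 -c "
from workcell import job_done
print(job_done())"
```

```text
the job is handed in; nothing more can be done
None
```

The job is done and handed in at about 18 s. I gripped the upright cork with about 15 mm of it below the fingertips. With it I pressed the proud cap, on the +y holder, until it snapped, then stood the cork back on its original spot.

- **Cap:** The upward force fell from 5.7 N to about zero at the snap. I then pressed to 13.9 N and the fingertips stayed at about 52.7 mm. That puts the cap top at about 38 mm, the home height. In the scene picture taken right after pressing it looks like the other holder's cap.
- **Cork:** In the last scene and side pictures it stands upright, with the gripper clear above it. The wrist force reading there was near zero.
- **Not confirmed:** In the final side picture the arm partly hid the pressed holder and fully hid the other one, so the last look at both caps is from the scene camera.

No check failed. The only disagreement was in the measured TCP position, which swayed a few millimetres after fast moves, so I looked again or let it settle before lowering the cork.

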